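# Unclamp the plaster mould

### The arm

A 6-joint arm with a two-finger parallel gripper is mounted at the origin on the work surface. World frame = base frame: x ahead of the robot, y to its left, z up, the work surface at z = 0. Lengths are in m, angles in rad, forces in N, time in s.
With the tool pointing down it reaches from about 0.3 to 0.875 m from the base axis. Payload 6.4 kg.
Tool frame: the origin (TCP) lies on the centre line of the jaws, within the pads' length; the fingertips stand 11 mm ahead of it and the grasp point (between the pads) lies 8 mm behind it; x points along the fingers, y is the direction in which the jaws open and shut, and the axes are right-handed (so a half turn about x gives the same grasp; the last joint's range is limited). The gripper opens to 85 mm and grips with 20 to 120 N. Pads are 22 mm wide; open, the fingers measure 114 mm over their backs; the gripper's body (76 mm by 85 mm) begins 54 mm behind the grasp point. The pads swing forward as they close: fully open they stand 13 mm farther back than shut.
Start: joints at [1.098, 0.181, 1.607, -0, 1.354, -0.206], TCP at [0.152, 0.555, 0.242] pointing down, gripper open.
Joint ranges: [-2.99, 2.99], [-0.89, 2.07], [0.3, 2.58], [-1.14, 4.28], [0, 2.63], [-3.12, 3.12]. Speed limits (rad/s): [2.57, 2.57, 3.01, 3.14, 3.14, 3.14].

### API

Orientations are given as a unit quaternion [w, x, y, z].
In Python, from bench import ctrl, camera, hand_in gives the robot as it stands. The module is installed in compiled form; this text tells all that it offers.
- The arm moves only by the tool drive_tool, never from a script. Its argument "increments" is a list of rows, each a list of 7 numbers: the shift along the tool's x, y, z in m, then the turn, a rotation vector about the tool's x, y, z in degrees, then the gripper's target within -1 to 1 (fully open at 1, half-way at 0, shut at -1). In form: [[dx, dy, dz, rx, ry, rz, claw], ...]. A call has 1 to 10 rows; each row shifts and turns the commanded pose from where the row before left it, along the tool's axes as they then stand; what a row does not reach is not made up. A row lasts 1/8 s, in which the tool goes at most 62.5 mm and 10.7 degrees, less where a joint would pass 70% of its speed; a pose out of reach is approached as far as the arm can. A call is refused whole if a number of a shift passes 0.0625 or a number of a turn 10.7, either way. A call with a gripper value outside its range is refused whole. The fingers move at their own pace and stop on an object; the grip force is fixed at half the most. Time passes only in rows, so rows that do not move let the fingers close. It gives the time, the measured TCP pose, the force and the opening at its end, in the units of the state.
- ctrl.get_obs(): the state, without advancing time (a new reading comes with each control period).
- camera(name): name is "scene" or "top"; returns a dict with "img" (400x640x3 uint8, red, green, blue), "depth" (400x640 float32, m along the optical axis (not along the pixel's ray), 0 where there is no reading), "fx", "fy", "cx", "cy" (pixels), "k1" (the pictures are not rectified: a ray, as slopes to the right and down, at radius r is drawn at 1 + k1 r^2 times it, then the intrinsics apply), "world_from_camera" (4x4, takes a point from camera to world coordinates). Camera axes: x right, y down, z forward; pixel columns grow to the right and rows downward; lengths in m; the calibration is good to about 2 mm. A picture is of the moment at which its call begins.
- hand_in(): hands the job in, once; it reports no verdict.
The state is a dict: "time_s": time; "q": joint angles; "dq": joint speeds; "joint_efforts": joint torques, N m; "eef_pos": TCP position; "eef_rot": TCP orientation; "wrist_force": force on the tool from outside, world axes, zero at the start; "torque": the same for the moment, N m; "opening": opening from 0.0 (shut) to 1.0 (fully open).
Only numpy, scipy, OpenCV 4.12 (cv2) and the standard library are available. Lean on these libraries where they do the work, as an engineer would, in place of code of your own. Each camera call takes 0.05 s, during which the arm holds its last target.

### The job

Unclamp the plaster mould using only the fingertips, grasping nothing: first roll the knurled rim of the big hand nut two full turns anticlockwise seen from above, so that the raised rib on its top comes back over the clamp bar for the second time, then push the clamp bar round, either way, until it stands well clear of the mould, and take the hand away. Leave the mould where it stands on the board, and the jar, cup and wooden block undisturbed.

Things in the scene. Friction and masses are not known exactly. Their poses are not given: they have to be found in the camera images.
- clamp: The clamp's fixed grey base board, 150 x 270 x 15 mm, with an upright steel stud (the axis of nut and bar) that ends 130 mm above the table. Origin on the stud's axis at the underside of the board, z up; its y axis points from the stud to the centre of the mould, 130 mm away; the board runs from y = -70 to y = 200 mm and x = -75 to 75 mm. The steel collar below the bar has radius 21 mm.
- nut (a joint): Turn angle of the knurled aluminium hand nut, rad, 0 at the start (tight), growing anticlockwise seen from above; two full turns are 12.57. It turns stiffly (about 0.04 N m, so about 1 N along the rim) and stays where it is left. It climbs 3 mm per turn; its stop is at 20 rad.
- nut_top (a point): Centre of the top face of the nut, on the stud's axis. The nut is a disc 104 mm across over its knurl (30 upright rounded ridges, 5 mm wide, some 2.5 mm proud) and 26 mm thick; at the start it spans 93 to 119 mm above the table, 3 mm above the top of the bar.
- nut_rib (a point): Outer end of the upper edge of the raised dark rib on top of the nut: 49 mm from the axis, 3 mm above the top face. The rib is 30 mm long, 8 mm wide and lies above the clamp bar at the start.
- bar (a joint): Swing angle of the clamp bar about the stud, rad: 0 at the start (along the clamp's y axis, over the mould), positive anticlockwise from above, stops at +-1.6. It moves stiffly (0.12 N m) and stays where it is left. Beyond 0.61 either way no part of it is over the mould.
- bar_end (a point): Point on the top face and centre line of the aluminium bar, 130 mm from the stud's axis. The bar is 28 mm wide and 16 mm thick, 74 to 90 mm above the table, its end 145 mm from the axis; a rubber foot (24 mm across) hangs below this point to 62 mm above the table, 2 mm above the mould.
- mould: Loose white plaster mould, a drum 120 mm across and 45 mm high, about 0.6 kg, standing on the base board under the bar's end (its top is 60 mm above the table). Origin at the centre of its underside.
- jar: Bystander: clear capped jar 60 mm across, 75 mm high. Origin at the centre of its underside.
- cup: Bystander: white ceramic cup 70 mm across, 70 mm high. Origin at the centre of its underside.
- block: Bystander: wooden sanding block 100 (its x) x 45 x 30 mm. Origin at the centre of its underside.
Mind the look-alikes: they are no part of the job. What is meant by the mould is not orange, purple or turquoise, and is the larger of those in its own colour.

How it is judged:
On the way, in this order (a step that is already met when the one before it is completed fails the run):
1. the nut is loosened by two full turns (within an eighth of a turn), the bar still over the mould (value of joint nut between 11.78 and 13.35 rad and value of joint bar between -0.2 and 0.2 rad), for 0.2 s.
2. the bar is pushed clear of the mould ((value of joint bar above 0.7 rad or value of joint bar below -0.7 rad)), for 0.2 s.
At the end, for the whole second after the job is handed in: The nut stands two full turns from tight within an eighth of a turn (11.78 to 13.35 rad), the bar at least 0.7 rad from its start either way, both at rest, the mould upright and within 15 mm of its start (value of joint nut between 11.78 and 13.35 rad and (value of joint bar above 0.7 rad or value of joint bar below -0.7 rad) and distance of mould from where it was at the start of the episode below 0.015 m and angle between mould's own z axis and vertical below 0.05 rad and velocity of joint bar between -0.05 and 0.05 rad/s and velocity of joint nut between -0.05 and 0.05 rad/s); the robot touches nothing.
It fails at once if the bar is pushed aside (over 0.2 rad) before the nut is loosened (value of joint nut below 11.78 rad and (value of joint bar above 0.2 rad or value of joint bar below -0.2 rad)).
It fails at once if the mould is shifted over 15 mm or lifted (distance of mould from where it was at the start of the episode above 0.015 m or height (world z) of mould above 0.022 m).
It fails at once if the jar is moved over 20 mm or tipped (distance of jar from where it was at the start of the episode above 0.02 m or angle between jar's own z axis and vertical above 0.3 rad).
It fails at once if the cup is moved over 20 mm or tipped (distance of cup from where it was at the start of the episode above 0.02 m or angle between cup's own z axis and vertical above 0.3 rad).
It fails at once if the block is moved over 20 mm or tipped (distance of block from where it was at the start of the episode above 0.02 m or angle between block's own z axis and vertical above 0.3 rad).
It also fails if it takes over 69 s, if anything falls off the work surface, if the arm or the gripper's body presses on something with over 40 N, if the wrist force passes 120 N, or if a joint passes its speed limit or range.

## Working session

There is one attempt and no reset: what is moved stays moved. The work goes in short steps, Python scripts to look and compute and a tool call to move; the robot and the scene stay as the last step left them, time stands still between calls to the robot, and variables do not carry over. Pictures are saved under pics/ and viewed, and the job is handed in when it is done.

Besides the shell and the picture viewer there is one more tool, called after "Emit:" as name(argument=value, ...), one argument or row to a line, values as JSON. drive_tool: Moves the arm, as the interface text tells. Its arguments: {"type":"object","properties":{"increments":{"type":"array","items":{"type":"array","items":{"type":"number"}}}},"required":["increments"]}

```bash
mkdir -p pics
cat > h.py <<'E'
import numpy as np, cv2
from bench import ctrl, camera, hand_in
def snap(name,f):
    c=camera(name); cv2.imwrite(f,c["img"][:,:,::-1]); return c
def px2w(c,u,v,z=None):
    x=(u-c["cx"])/c["fx"]; y=(v-c["cy"])/c["fy"]
    a,b=x,y
    for _ in range(20):
        s=1+c["k1"]*(a*a+b*b); a,b=x/s,y/s
    T=np.array(c["world_from_camera"]); d=T[:3,:3]@np.array([a,b,1]); o=T[:3,3]
    if z is None:
        return o+d*c["depth"][int(v),int(u)]
    return o+d*(z-o[2])/d[2]
E
python3 - <<'E'
from h import *
o=ctrl.get_obs(); print(o)
import pickle
for n in("scene","top"):
    c=snap(n,f"pics/{n}0.png"); pickle.dump(c,open(n+"0.pkl","wb")); print(n,c["fx"],c["k1"],c["world_from_camera"])
E
```

```text
{'time_s': 0.0, 'q': array([ 1.09768362e+00,  1.81571918e-01,  1.60801462e+00,  6.10962351e-06,
        1.35376793e+00, -2.06288960e-01]), 'dq': array([ 0.00114328, -0.00085531, -0.00055335,  0.00042901,  0.00014788,
       -0.00032542]), 'joint_efforts': array([-2.42366550e-04, -4.44873154e+01, -3.51335585e+01, -2.25478857e-04,
        9.11687210e-03,  3.02909100e-06]), 'eef_pos': array([0.1513385 , 0.55417823, 0.24136356]), 'eef_rot': array([ 0.70061343,  0.09347067,  0.70103252, -0.09464387]), 'wrist_force': array([-0.10658007, -0.33827691,  0.09835365]), 'torque': array([ 0.0296668 , -0.00219698,  0.01660802]), 'opening': 1.000159059326909}
scene 390.7655075808072 -0.0028166671204234777 [[ 0.72251847  0.47631962 -0.5010855   1.21954387]
 [ 0.69131824 -0.50488999  0.51688024 -0.64067575]
 [-0.00679285 -0.71986507 -0.69408079  0.94272639]
 [ 0.          0.          0.          1.        ]]
top 368.0502263661564 -0.03670409857935048 [[-0.0030579  -0.99886311  0.04757242  0.55899492]
 [-0.99962808  0.00176414 -0.02721378  0.02396973]
 [ 0.02709892 -0.04763794 -0.99849701  0.97526289]
 [ 0.          0.          0.          1.        ]]
```

View pics/scene0.png

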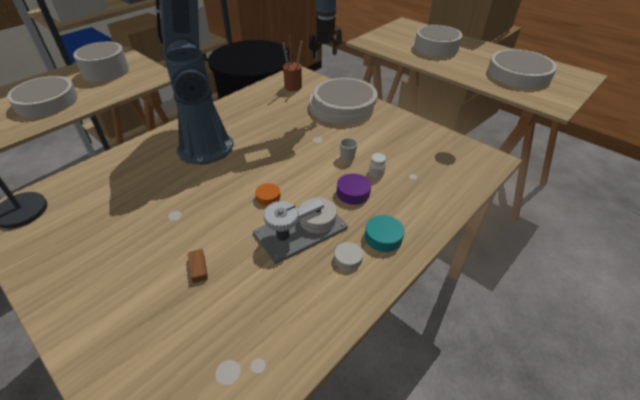

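View pics/top0.png

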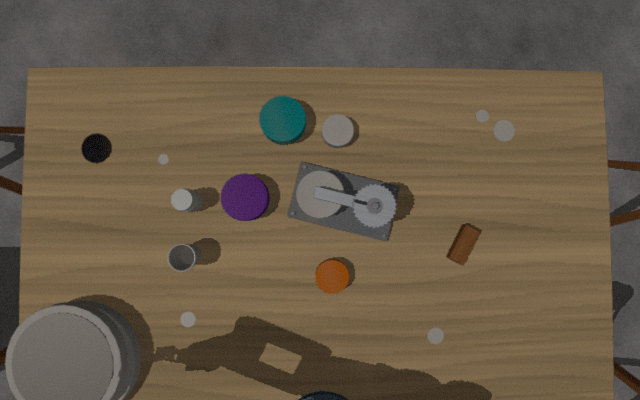

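Run:
```python
import cv2
a=cv2.imread("pics/top0.png")[150:250,280:410]; cv2.imwrite("pics/t0c.png",cv2.resize(a,None,fx=6,fy=6,interpolation=cv2.INTER_CUBIC))
a=cv2.imread("pics/scene0.png")[170:270,240:370]; cv2.imwrite("pics/s0c.png",cv2.resize(a,None,fx=6,fy=6,interpolation=cv2.INTER_CUBIC))
```

```text
(no output)
```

View pics/t0c.png

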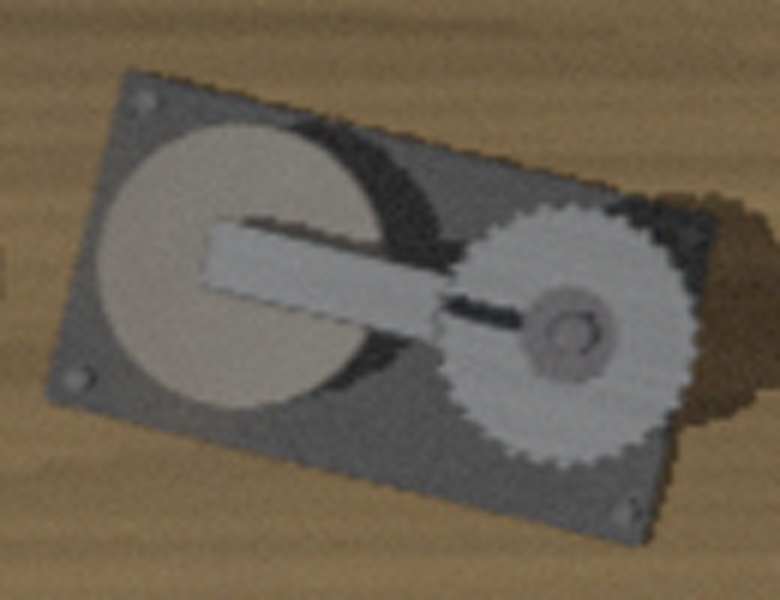

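View pics/s0c.png

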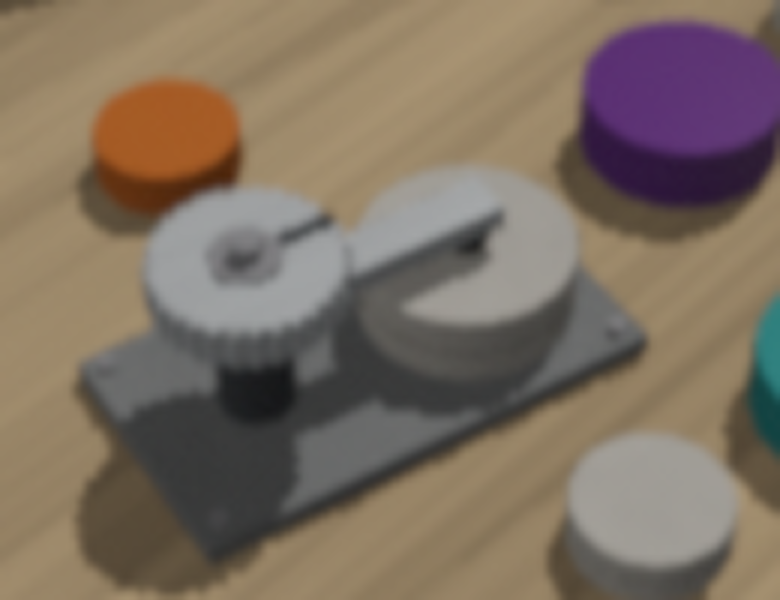

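Run:
```python
from h import *
import pickle
c=pickle.load(open("top0.pkl","rb"))
P=lambda x,y,z: px2w(c,280+(x+.5)/6-.5,150+(y+.5)/6-.5,z)
n=P(568,336,.119); print("nut",n, "depth",px2w(c,385,212), px2w(c,365,212))
print("rim",[np.linalg.norm(P(x,y,.119)-n) for x,y in((438,336),(698,336),(568,205),(568,467))])
b=P(207,253,.09); print("barend(145)",b,np.linalg.norm((b-n)[:2]),np.degrees(np.arctan2(*(b-n)[1::-1])))
m=P(240,266,.06); print("mould",m,np.linalg.norm((m-n)[:2]),np.degrees(np.arctan2(*(m-n)[1::-1])))
for k in((130,72),(716,212),(642,545),(47,402)): print("board",P(*k,.015))
print("purple",px2w(c,245,197,.05),px2w(c,245,197));print("orange",px2w(c,332,276,.05),px2w(c,332,276)); print(px2w(c,338,130),px2w(c,283,120))
for k in ((183,200),(180,257),(464,244)):print(px2w(c,*k))
s=pickle.load(open("scene0.pkl","rb"))
print("scene nut", px2w(s,240+246/6,170+258/6,.122))
```

```text
nut [ 0.59034173 -0.11965148  0.119     ] depth [ 0.57523272 -0.14450877  0.12052372] [ 0.57536586 -0.09757647  0.12048941]
rim [np.float64(0.0508491885031411), np.float64(0.05110577204611287), np.float64(0.051258381830805916), np.float64(0.05097480368073423)]
barend(145) [0.62507573 0.02088276 0.09      ] 0.14476298194069318 76.11717929634955
mould [0.62188677 0.00708314 0.06      ] 0.13060150409224455 76.0227525144001
board [0.71006824 0.0541443  0.015     ]
board [ 0.64855334 -0.20309205  0.015     ]
board [ 0.50289168 -0.16871315  0.015     ]
board [0.5659778  0.09012638 0.015     ]
purple [0.61507683 0.19408572 0.05      ] [0.61550876 0.19539591 0.04287382]
orange [ 0.41698883 -0.02358211  0.05      ] [ 0.41474366 -0.02433392  0.03537126]
[ 0.78975165 -0.04158739  0.033678  ] [0.81238183 0.09984561 0.04526925]
[0.60626372 0.33897828 0.07931302]
[0.46164745 0.36937879 0.00960314]
[ 0.4932013  -0.36807741  0.03143012]
scene nut [ 0.59553974 -0.12277636  0.122     ]
```

```bash
cat >> h.py <<'E'
from scipy.spatial.transform import Rotation as Ro
C=np.array([.591,-.120])
def st():
    o=ctrl.get_obs(); q=o["eef_rot"]; R=Ro.from_quat([q[1],q[2],q[3],q[0]]).as_matrix()
    p=o["eef_pos"]; d=p[:2]-C
    print("t %.2f"%o["time_s"],"p",p.round(4),"yaw_y %.1f"%np.degrees(np.arctan2(R[1,1],R[0,1])),"r %.4f phi %.1f"%(np.hypot(*d),np.degrees(np.arctan2(d[1],d[0]))),"F",o["wrist_force"].round(1),"q",o["q"].round(3),"open %.2f"%o["opening"])
    return o,p,R
E
python3 - <<'E'
from h import *
o,p,R=st(); print(R.round(4))
print("tool move", R.T@(np.array([.591,-.12,.242])-p))
E
```

```text
t 0.10 p [0.1513 0.5542 0.2415] yaw_y 74.7 r 0.8049 phi 123.1 F [ 0.1 -1.3 -0.2] q [ 1.098  0.181  1.608  0.     1.354 -0.206] open 1.00
[[-7.000e-04  2.636e-01  9.646e-01]
 [-1.400e-03  9.646e-01 -2.636e-01]
 [-1.000e+00 -1.600e-03 -3.000e-04]]
tool move [ 1.12963480e-04 -5.34473561e-01  6.01860262e-01]
```

Emit:
drive_tool(
  increments=[
    [0, -0.0375, 0.0453, 0, 0, 0, -1],
    [0, -0.0375, 0.0453, 0, 0, 0, -1],
    [0, -0.0375, 0.0453, 0, 0, 0, -1],
    [0, -0.0375, 0.0453, 0, 0, 0, -1],
    [0, -0.0375, 0.0453, 0, 0, 0, -1],
    [0, -0.0375, 0.0453, 0, 0, 0, -1],
    [0, -0.0375, 0.0453, 0, 0, 0, -1],
    [0, -0.0375, 0.0453, 0, 0, 0, -1],
    [0, -0.0375, 0.0453, 0, 0, 0, -1],
    [0, -0.0375, 0.0453, 0, 0, 0, -1],
  ],
)

```text
time_s: 1.35
eef_pos: [0.4903, 0.0717, 0.2421]
eef_rot: [0.701, 0.094, 0.701, -0.094]
wrist_force: [0.7, 1.3, -0.1]
opening: -0.0
```

Emit:
drive_tool(
  increments=[
    [0, -0.0375, 0.0453, 0, 0, 0, -1],
    [0, -0.0375, 0.0453, 0, 0, 0, -1],
    [0, -0.0375, 0.0453, 0, 0, 0, -1],
    [0, -0.0375, 0.0453, 0, 0, 0, -1],
    [0, -0.0375, 0.0453, 0, 0, 0, -1],
    [0, 0, 0, 10.5, 0, 0, -1],
    [0, 0, 0, 10.5, 0, 0, -1],
    [0, 0, 0, 10.5, 0, 0, -1],
    [0, 0, 0, 10.5, 0, 0, -1],
    [0, 0, 0, 10.5, 0, 0, -1],
  ],
)

```text
time_s: 2.6
eef_pos: [0.6584, -0.1669, 0.2415]
eef_rot: [0.585, 0.396, 0.586, -0.396]
wrist_force: [0.6, -0.8, -0.2]
opening: -0.004
```

Run:
```python
from h import *
o,p,R=st()
```

```text
t 2.60 p [ 0.6584 -0.1669  0.2415] yaw_y 21.9 r 0.0822 phi -34.8 F [ 0.6 -0.8 -0.2] q [-0.423  0.411  1.319  0.     1.413 -0.804] open -0.00
```

Emit:
drive_tool(
  increments=[
    [0, 0, 0, 10.7, 0, 0, -1],
    [0, 0, 0, 10.7, 0, 0, -1],
    [0, 0, 0, 10.7, 0, 0, -1],
    [0, 0, 0, 10.7, 0, 0, -1],
    [0, 0, 0, 10.7, 0, 0, -1],
    [0, 0, 0, 10.7, 0, 0, -1],
    [0, 0, 0, 10.7, 0, 0, -1],
    [0, 0, 0, 10.7, 0, 0, -1],
    [0, 0, 0, 10.7, 0, 0, -1],
    [0, 0, 0, 10.7, 0, 0, -1],
  ],
)

```text
time_s: 3.85
eef_pos: [0.6584, -0.1669, 0.2415]
eef_rot: [-0.03, -0.706, -0.03, 0.707]
wrist_force: [-0.2, 0.2, 0.5]
opening: -0.0
```

Emit:
drive_tool(
  increments=[
    [0, 0, 0, 10.7, 0, 0, -1],
    [0, 0, 0, 10.7, 0, 0, -1],
    [0, 0, 0, 10.7, 0, 0, -1],
    [0, 0, 0, 10.7, 0, 0, -1],
    [0, 0, 0, 10.7, 0, 0, -1],
    [0, 0, 0, 10.7, 0, 0, -1],
    [0, 0, 0, 10.7, 0, 0, -1],
    [0, 0, 0, 10.7, 0, 0, -1],
    [0, 0, 0, 10.7, 0, 0, -1],
    [0, 0, 0, 10.7, 0, 0, -1],
  ],
)

```text
time_s: 5.1
eef_pos: [0.6584, -0.1669, 0.2416]
eef_rot: [0.55, -0.444, 0.55, 0.445]
wrist_force: [0.1, -0.3, 0.2]
opening: 0.002
```

Run:
```python
from h import *
o,p,R=st(); print(R.round(3))
c=snap("scene","pics/s1.png"); a=cv2.imread("pics/s1.png")[110:260,220:380]; cv2.imwrite("pics/s1c.png",cv2.resize(a,None,fx=5,fy=5,interpolation=cv2.INTER_CUBIC)[:600])
print("tool move", R.T@(np.array([C[0]+.085*np.cos(np.radians(-50)),C[1]+.085*np.sin(np.radians(-50)),.242])-p))
```

```text
t 5.10 p [ 0.6584 -0.1669  0.2416] yaw_y 167.9 r 0.0821 phi -34.8 F [ 0.1 -0.3  0.2] q [-0.423  0.41   1.319 -0.     1.413  2.931] open 0.00
[[-0.001 -0.978  0.21 ]
 [ 0.001  0.21   0.978]
 [-1.     0.001  0.   ]]
tool move [-0.00044321  0.00867731 -0.02047054]
```

View pics/s1c.png

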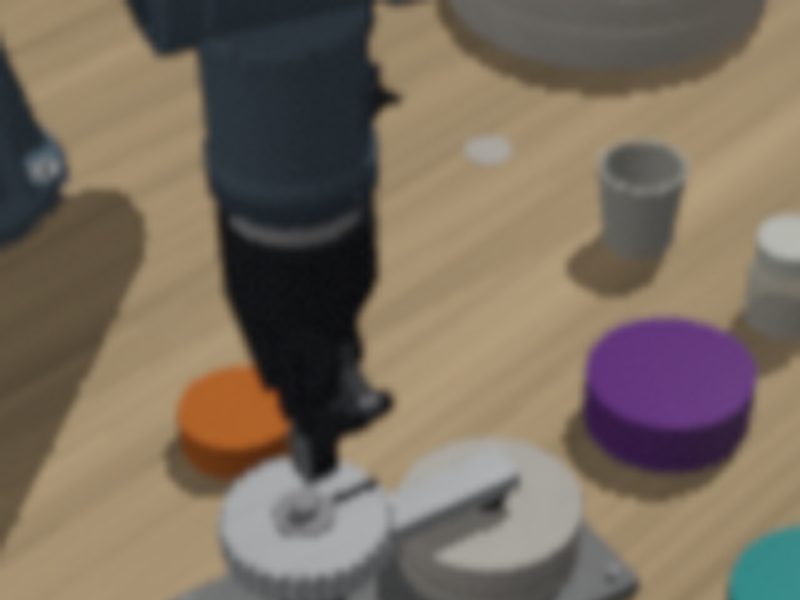

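Emit:
drive_tool(
  increments=[
    [0, 0.0087, -0.0205, 0, 0, 0, -1],
    [0.045, 0, 0, 0, 0, 0, -1],
    [0.045, 0, 0, 0, 0, 0, -1],
    [0.0355, 0, 0, 0, 0, 0, -1],
    [0, 0, 0, 0, 0, 0, -1],
  ],
)

```text
time_s: 5.78
eef_pos: [0.6429, -0.1853, 0.1129]
eef_rot: [0.547, -0.444, 0.55, 0.449]
wrist_force: [0.0, -0.2, -1.0]
opening: -0.001
```

Run:
```python
from h import *
o,p,R=st()
c=snap("scene","pics/s2.png"); a=cv2.imread("pics/s2.png")[140:260,220:380]; cv2.imwrite("pics/s2c.png",cv2.resize(a,None,fx=5,fy=5,interpolation=cv2.INTER_CUBIC)[:600])
c=snap("top","pics/t2.png"); a=cv2.imread("pics/t2.png")[150:270,280:440]; cv2.imwrite("pics/t2c.png",cv2.resize(a,None,fx=5,fy=5,interpolation=cv2.INTER_CUBIC)[:600])
```

```text
t 5.78 p [ 0.6429 -0.1853  0.1129] yaw_y 168.3 r 0.0834 phi -51.5 F [ 0.  -0.2 -1. ] q [-0.457  0.518  1.44  -0.     1.191  2.888] open -0.00
```

View pics/s2c.png

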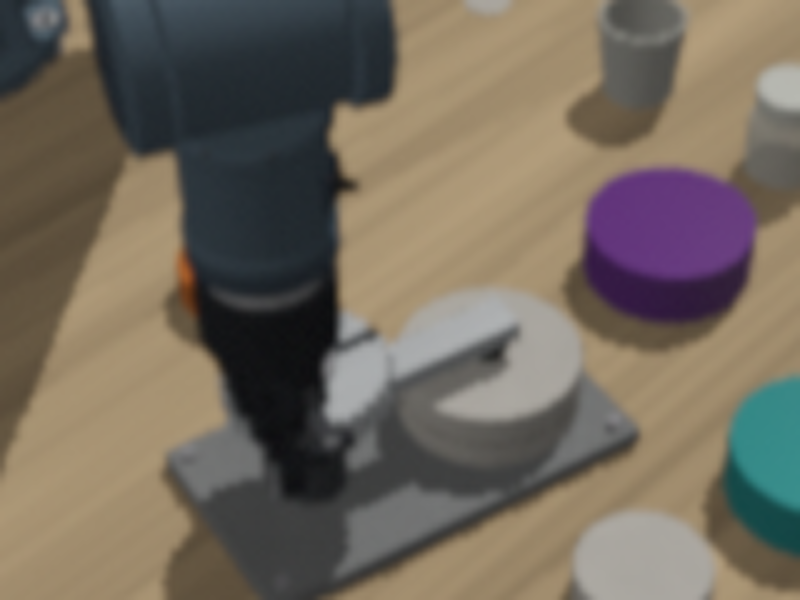

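View pics/t2c.png

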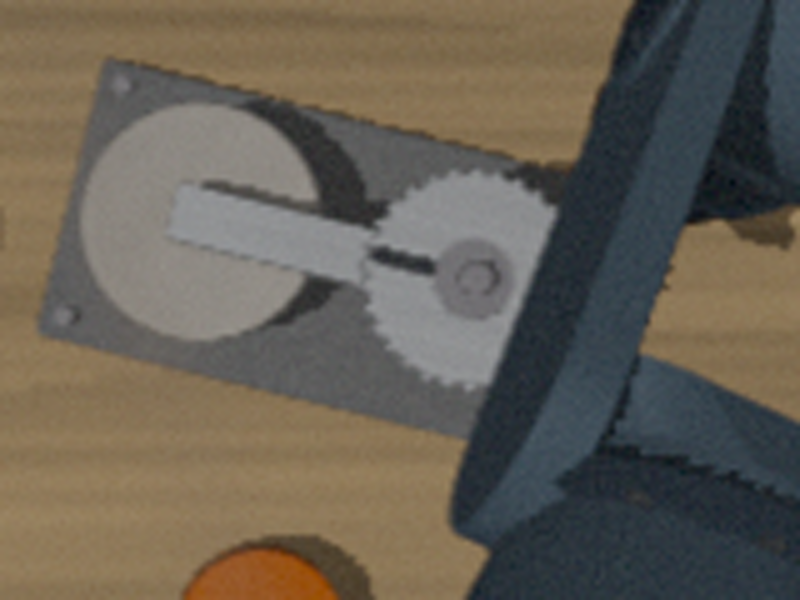

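Emit:
drive_tool(
  increments=[
    [0, 0, 0, 0, 0, 0, -1],
    [0, 0, 0, 0, 0, 0, -1],
  ],
)

```text
time_s: 6.12
eef_pos: [0.647, -0.1859, 0.1188]
eef_rot: [0.549, -0.447, 0.548, 0.445]
wrist_force: [-0.2, -0.2, -0.5]
opening: 0.002
```

Emit:
drive_tool(
  increments=[
    [0, 0.0032, 0.0025, 0, 0, 0, -1],
    [0, 0.0032, 0.0025, 0, 0, 0, -1],
    [0, 0, 0, 0, 0, 0, -1],
  ],
)

```text
time_s: 6.5
eef_pos: [0.6405, -0.1786, 0.1168]
eef_rot: [0.549, -0.446, 0.549, 0.446]
wrist_force: [0.1, -0.0, 0.3]
opening: 0.003
```

Run:
```python
from h import *
o,p,R=st()
```

```text
t 6.50 p [ 0.6405 -0.1786  0.1168] yaw_y 168.2 r 0.0768 phi -49.8 F [ 0.1 -0.   0.3] q [-0.45   0.5    1.457  0.     1.185  2.897] open 0.00
```

Emit:
drive_tool(
  increments=[
    [0, 0.0024, 0.0018, 0, 0, 0, -1],
    [0, 0.0024, 0.0018, 0, 0, 0, -1],
    [0, 0, 0, 0, 0, 0, -1],
  ],
)

```text
time_s: 6.88
eef_pos: [0.6367, -0.1744, 0.1167]
eef_rot: [0.549, -0.446, 0.549, 0.446]
wrist_force: [0.3, 0.2, -0.3]
opening: -0.0
```

Emit:
drive_tool(
  increments=[
    [0, 0.0016, 0.0012, 0, 0, 0, -1],
    [0, 0, 0, 0, 0, 0, -1],
  ],
)

```text
time_s: 7.12
eef_pos: [0.6355, -0.1731, 0.1168]
eef_rot: [0.549, -0.446, 0.549, 0.446]
wrist_force: [0.9, -0.4, 0.0]
opening: -0.001
```

Emit:
drive_tool(
  increments=[
    [0, 0.0016, 0.0012, 0, 0, 0, -1],
    [0, 0, 0, 0, 0, 0, -1],
  ],
)

```text
time_s: 7.38
eef_pos: [0.6341, -0.1715, 0.1167]
eef_rot: [0.549, -0.446, 0.549, 0.446]
wrist_force: [0.7, 0.1, 0.3]
opening: -0.0
```

Run:
```python
from h import *
o,p,R=st()
```

```text
t 7.38 p [ 0.6341 -0.1715  0.1167] yaw_y 168.2 r 0.0672 phi -50.1 F [0.7 0.1 0.3] q [-0.445  0.484  1.481  0.     1.177  2.903] open -0.00
```

Emit:
drive_tool(
  increments=[
    [0, 0.0016, 0.0012, 0, 0, 0, -1],
    [0, 0, 0, 0, 0, 0, -1],
  ],
)

```text
time_s: 7.62
eef_pos: [0.633, -0.1704, 0.1169]
eef_rot: [0.549, -0.446, 0.549, 0.446]
wrist_force: [-0.0, -1.0, -0.1]
opening: -0.001
```

Emit:
drive_tool(
  increments=[
    [0, 0.0016, 0.0012, 0, 0, 0, -1],
    [0, 0, 0, 0, 0, 0, -1],
  ],
)

```text
time_s: 7.88
eef_pos: [0.632, -0.1694, 0.1172]
eef_rot: [0.549, -0.447, 0.549, 0.445]
wrist_force: [3.7, -5.3, -0.4]
opening: -0.0
```

Emit:
drive_tool(
  increments=[
    [0, 0.0008, 0.0006, 0, 0, 0, -1],
    [0, -0.0059, 0.009, -10, 0, 0, -1],
    [0, -0.0059, 0.009, -10, 0, 0, -1],
    [0, -0.0059, 0.009, -10, 0, 0, -1],
  ],
)

```text
time_s: 8.38
eef_pos: [0.6504, -0.1421, 0.1175]
eef_rot: [-0.413, 0.575, -0.413, -0.573]
wrist_force: [3.9, -2.6, 0.3]
opening: -0.005
```

Run:
```python
from h import *
o,p,R=st()
c=snap("top","pics/t3.png"); a=cv2.imread("pics/t3.png")[150:270,280:440]; cv2.imwrite("pics/t3c.png",cv2.resize(a,None,fx=5,fy=5,interpolation=cv2.INTER_CUBIC)[:600])
```

```text
t 8.38 p [ 0.6504 -0.1421  0.1175] yaw_y -161.5 r 0.0634 phi -20.4 F [ 3.9 -2.6  0.3] q [-0.393  0.499  1.457  0.     1.183  2.425] open -0.01
```

View pics/t3c.png

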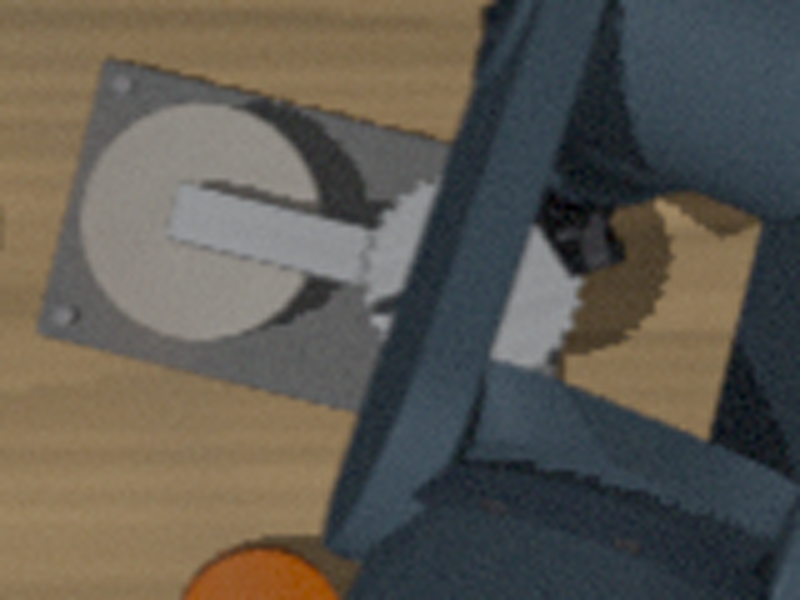

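Emit:
drive_tool(
  increments=[
    [0, -0.0059, 0.009, -10, 0, 0, -1],
    [0, -0.0059, 0.009, -10, 0, 0, -1],
    [0, -0.0059, 0.009, -10, 0, 0, -1],
    [0, -0.0059, 0.009, -10, 0, 0, -1],
    [0, -0.0059, 0.009, -10, 0, 0, -1],
    [0, -0.0059, 0.009, -10, 0, 0, -1],
  ],
)

```text
time_s: 9.18
eef_pos: [0.6393, -0.0799, 0.1177]
eef_rot: [-0.072, 0.704, -0.071, -0.703]
wrist_force: [3.0, 1.1, 2.6]
opening: 0.003
```

Run:
```python
from h import *
o,p,R=st()
```

```text
t 9.18 p [ 0.6393 -0.0799  0.1177] yaw_y -101.6 r 0.0628 phi 39.7 F [3.  1.1 2.6] q [-0.309  0.457  1.518  0.002  1.164  1.463] open 0.00
```

Emit:
drive_tool(
  increments=[
    [0, -0.0053, 0.0095, -10, 0, 0, -1],
    [0, -0.0059, 0.009, -10, 0, 0, -1],
    [0, -0.0059, 0.009, -10, 0, 0, -1],
    [0, -0.0059, 0.009, -10, 0, 0, -1],
    [0, -0.0059, 0.009, -10, 0, 0, -1],
    [0, -0.0059, 0.009, -10, 0, 0, -1],
  ],
)

```text
time_s: 9.93
eef_pos: [0.5796, -0.0584, 0.1174]
eef_rot: [0.289, 0.645, 0.291, -0.644]
wrist_force: [1.1, 3.4, 3.4]
opening: 0.001
```

Run:
```python
from h import *
o,p,R=st()
c=snap("top","pics/t4.png"); a=cv2.imread("pics/t4.png")[150:270,280:440]; cv2.imwrite("pics/t4c.png",cv2.resize(a,None,fx=5,fy=5,interpolation=cv2.INTER_CUBIC)[:600])
```

```text
t 9.93 p [ 0.5796 -0.0584  0.1174] yaw_y -41.6 r 0.0627 phi 100.5 F [1.1 3.4 3.4] q [-0.305  0.337  1.685  0.003  1.119  0.419] open 0.00
```

View pics/t4c.png

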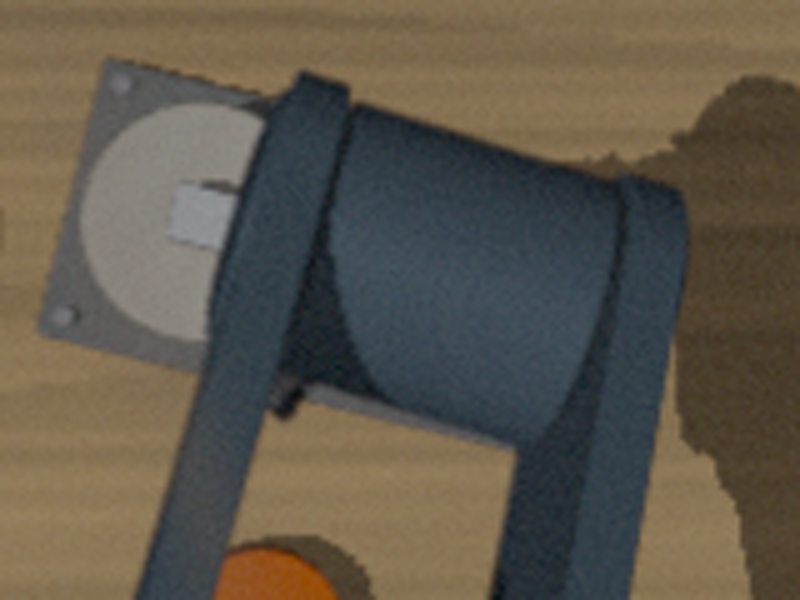

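Emit:
drive_tool(
  increments=[
    [-0.0005, -0.0055, 0.0093, -10, 0, 0, -1],
    [0, -0.0059, 0.009, -10, 0, 0, -1],
    [0, -0.0059, 0.009, -10, 0, 0, -1],
    [0, -0.0059, 0.009, -10, 0, 0, -1],
    [0, -0.0059, 0.009, -10, 0, 0, -1],
    [0, -0.0059, 0.009, -10, 0, 0, -1],
  ],
)

```text
time_s: 10.72
eef_pos: [0.5311, -0.0993, 0.117]
eef_rot: [0.572, 0.414, 0.575, -0.414]
wrist_force: [-1.9, 3.1, 3.5]
opening: 0.001
```

Run:
```python
from h import *
o,p,R=st()
c=snap("scene","pics/s4.png"); a=cv2.imread("pics/s4.png")[140:260,220:380]; cv2.imwrite("pics/s4c.png",cv2.resize(a,None,fx=5,fy=5,interpolation=cv2.INTER_CUBIC)[:600])
```

```text
t 10.72 p [ 0.5311 -0.0993  0.117 ] yaw_y 18.3 r 0.0634 phi 160.9 F [-1.9  3.1  3.5] q [-4.050e-01  2.560e-01  1.792e+00  1.000e-03  1.097e+00 -7.250e-01] open 0.00
```

View pics/s4c.png

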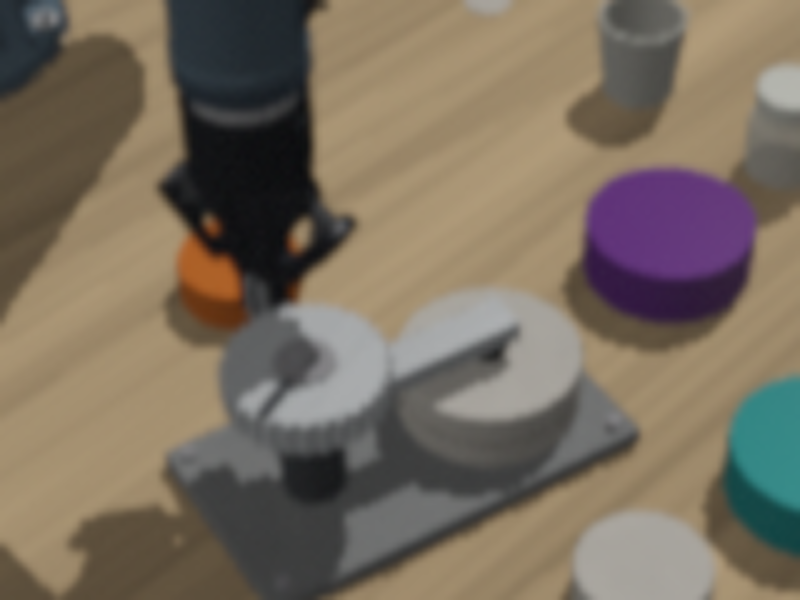

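Emit:
drive_tool(
  increments=[
    [-0.0005, -0.0059, 0.009, -10, 0, 0, -1],
    [0, -0.0059, 0.009, -10, 0, 0, -1],
    [0, -0.0059, 0.009, -10, 0, 0, -1],
    [0, -0.0059, 0.009, -10, 0, 0, -1],
    [0, -0.0059, 0.009, -10, 0, 0, -1],
    [0, -0.0059, 0.009, -10, 0, 0, -1],
  ],
)

```text
time_s: 11.52
eef_pos: [0.5421, -0.1616, 0.1174]
eef_rot: [0.702, 0.073, 0.705, -0.073]
wrist_force: [-3.2, -1.3, 2.5]
opening: 0.005
```

Emit:
drive_tool(
  increments=[
    [0, -0.0059, 0.009, -10, 0, 0, -1],
    [0, -0.0059, 0.009, -10, 0, 0, -1],
    [0, -0.0059, 0.009, -10, 0, 0, -1],
    [0, -0.0059, 0.009, -10, 0, 0, -1],
    [0, -0.0059, 0.009, -10, 0, 0, -1],
    [0, 0, 0, 0, 0, 0, -1],
  ],
)

```text
time_s: 12.28
eef_pos: [0.5912, -0.184, 0.1179]
eef_rot: [0.669, -0.23, 0.669, 0.229]
wrist_force: [0.4, -3.4, 2.4]
opening: -0.002
```

Run:
```python
from h import *
o,p,R=st()
c=snap("scene","pics/s5.png"); a=cv2.imread("pics/s5.png")[140:260,220:380]; cv2.imwrite("pics/s5c.png",cv2.resize(a,None,fx=5,fy=5,interpolation=cv2.INTER_CUBIC)[:600])
c=snap("top","pics/t5.png"); a=cv2.imread("pics/t5.png")[150:270,280:440]; cv2.imwrite("pics/t5c.png",cv2.resize(a,None,fx=5,fy=5,interpolation=cv2.INTER_CUBIC)[:600])
```

```text
t 12.28 p [ 0.5912 -0.184   0.1179] yaw_y 127.9 r 0.0640 phi -89.8 F [ 0.4 -3.4  2.4] q [-4.930e-01  4.080e-01  1.587e+00 -1.000e-03  1.145e+00 -2.724e+00] open -0.00
```

View pics/s5c.png

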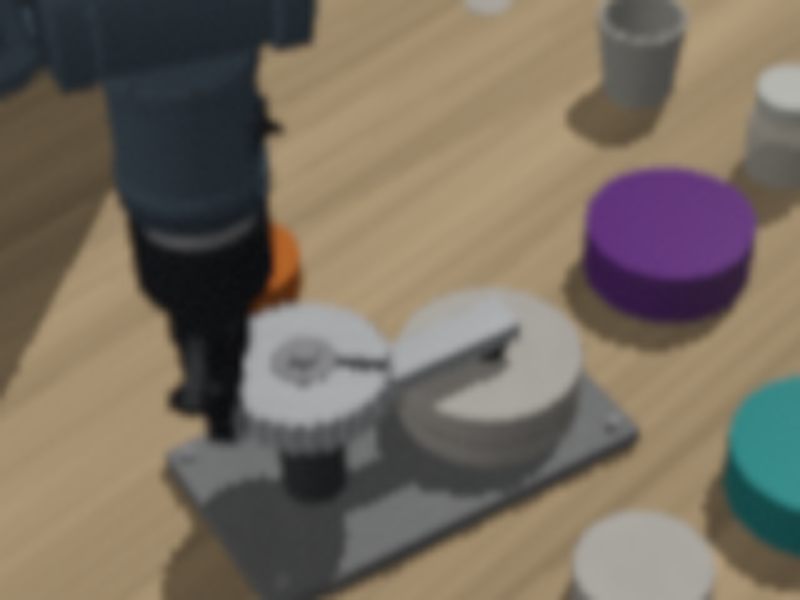

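View pics/t5c.png

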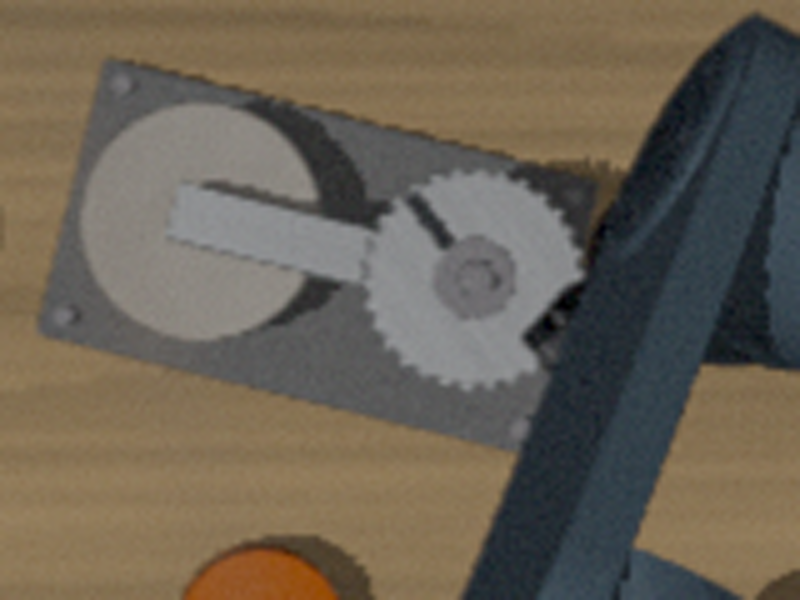

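Emit:
drive_tool(
  increments=[
    [0, -0.0098, -0.0077, 0, 0, 0, -1],
    [0, -0.0098, -0.0077, 0, 0, 0, -1],
    [0, 0, 0, 10.7, 0, 0, -1],
    [0, 0, 0, 10.7, 0, 0, -1],
    [0, 0, 0, 10.7, 0, 0, -1],
    [0, 0, 0, 10.7, 0, 0, -1],
    [0, 0, 0, 10.7, 0, 0, -1],
    [0, 0, 0, 10.7, 0, 0, -1],
    [0, 0, 0, 10.7, 0, 0, -1],
    [0, 0, 0, 10.7, 0, 0, -1],
  ],
)

```text
time_s: 13.62
eef_pos: [0.5903, -0.2087, 0.1175]
eef_rot: [0.646, 0.287, 0.647, -0.287]
wrist_force: [-0.1, 1.4, 0.4]
opening: -0.001
```

Emit:
drive_tool(
  increments=[
    [0, 0, 0, 10.7, 0, 0, -1],
    [0, 0, 0, 10.7, 0, 0, -1],
    [0, 0, 0, 10.7, 0, 0, -1],
    [0, 0, 0, 10.7, 0, 0, -1],
    [0, 0, 0, 10.7, 0, 0, -1],
    [0, 0, 0, 10.7, 0, 0, -1],
    [0, 0, 0, 10.7, 0, 0, -1],
    [0, 0, 0, 10.7, 0, 0, -1],
    [0, 0, 0, 10.7, 0, 0, -1],
    [0, 0, 0, 10.7, 0, 0, -1],
  ],
)

```text
time_s: 14.88
eef_pos: [0.5903, -0.2087, 0.1175]
eef_rot: [-0.154, -0.69, -0.154, 0.69]
wrist_force: [0.3, 0.0, -0.6]
opening: -0.0
```

Emit:
drive_tool(
  increments=[
    [0, 0, 0, 10.7, 0, 0, -1],
    [0, 0, 0, 10.7, 0, 0, -1],
    [0, 0, 0, 10.7, 0, 0, -1],
    [0, 0, 0, 10.7, 0, 0, -1],
    [0, 0, 0, 10.7, 0, 0, -1],
    [0, 0, 0, 10.7, 0, 0, -1],
    [0, 0, 0, 10.7, 0, 0, -1],
    [0, 0, 0, 10.7, 0, 0, -1],
    [0, 0, 0, 10.7, 0, 0, -1],
    [0, 0, 0, 10.7, 0, 0, -1],
  ],
)

```text
time_s: 16.12
eef_pos: [0.5903, -0.2087, 0.1175]
eef_rot: [0.463, -0.534, 0.463, 0.535]
wrist_force: [-0.8, -0.3, -0.2]
opening: -0.006
```

Run:
```python
from h import *
o,p,R=st()
c=snap("top","pics/t6.png"); a=cv2.imread("pics/t6.png")[150:270,280:440]; cv2.imwrite("pics/t6c.png",cv2.resize(a,None,fx=5,fy=5,interpolation=cv2.INTER_CUBIC)[:600])
t=lambda r,f:np.array([C[0]+r*np.cos(np.radians(f)),C[1]+r*np.sin(np.radians(f)),.119])
print(R.T@(t(.085,-50)-p),R.T@(t(.066,-50)-t(.085,-50)))
```

```text
t 16.12 p [ 0.5903 -0.2087  0.1175] yaw_y -171.8 r 0.0887 phi -90.5 F [-0.8 -0.3 -0.2] q [-0.529  0.423  1.567  0.     1.152  2.47 ] open -0.01
[-0.00155142 -0.05811821  0.01547399] [1.83310028e-05 1.00256148e-02 1.61396007e-02]
```

View pics/t6c.png

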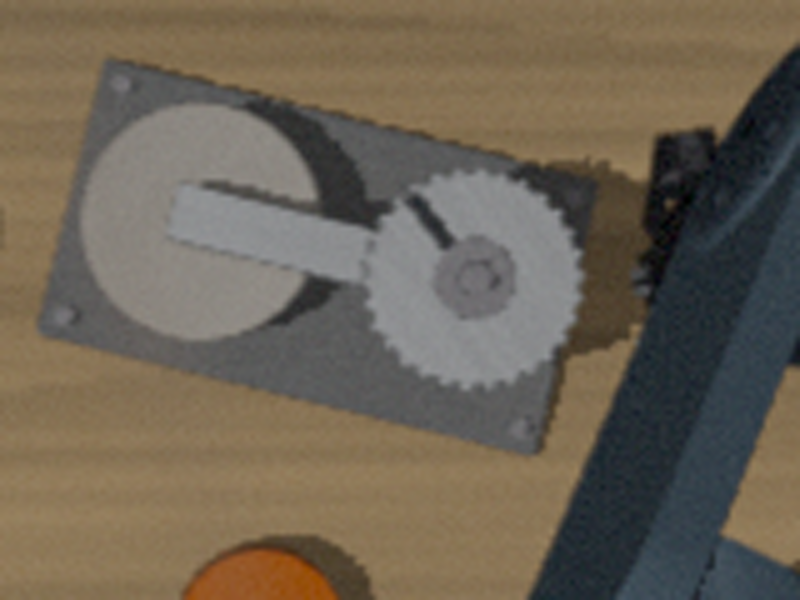

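Emit:
drive_tool(
  increments=[
    [0, 0, 0, 10.5, 0, 0, -1],
    [0, 0, 0, 10.5, 0, 0, -1],
    [-0.0015, -0.0243, 0.0177, 0, 0, 0, -1],
    [0, -0.0244, 0.0176, 0, 0, 0, -1],
    [0, 0.0071, 0.0055, 0, 0, 0, -1],
    [0, 0.0055, 0.0043, 0, 0, 0, -1],
    [0, 0.0016, 0.0012, 0, 0, 0, -1],
    [0, 0, 0, 0, 0, 0, -1],
  ],
)

```text
time_s: 17.18
eef_pos: [0.6338, -0.1708, 0.1195]
eef_rot: [0.551, -0.443, 0.551, 0.443]
wrist_force: [0.5, -0.6, -0.7]
opening: -0.0
```

Run:
```python
from h import *
o,p,R=st()
```

```text
t 17.18 p [ 0.6338 -0.1708  0.1195] yaw_y 167.6 r 0.0665 phi -49.9 F [ 0.5 -0.6 -0.7] q [-0.444  0.48   1.481 -0.     1.181  2.915] open -0.00
```

Emit:
drive_tool(
  increments=[
    [0, 0.0019, 0.0015, 0, 0, 0, -1],
    [0, 0.0019, 0.0015, 0, 0, 0, -1],
    [0, 0, 0, 0, 0, 0, -1],
  ],
)

```text
time_s: 17.55
eef_pos: [0.6333, -0.1686, 0.1209]
eef_rot: [0.552, -0.445, 0.55, 0.441]
wrist_force: [6.5, -5.6, 0.6]
opening: 0.001
```

Emit:
drive_tool(
  increments=[
    [0, -0.0059, 0.009, -10, 0, 0, -1],
    [0, -0.0059, 0.009, -10, 0, 0, -1],
    [0, -0.0059, 0.009, -10, 0, 0, -1],
    [0, -0.0059, 0.009, -10, 0, 0, -1],
    [0, -0.0059, 0.009, -10, 0, 0, -1],
    [0, -0.0059, 0.009, -10, 0, 0, -1],
  ],
)

```text
time_s: 18.3
eef_pos: [0.6534, -0.1087, 0.1198]
eef_rot: [-0.254, 0.66, -0.254, -0.66]
wrist_force: [0.4, -0.8, 0.0]
opening: 0.001
```

Run:
```python
from h import *
o,p,R=st()
```

```text
t 18.30 p [ 0.6534 -0.1087  0.1198] yaw_y -132.1 r 0.0634 phi 10.2 F [ 0.4 -0.8  0. ] q [-0.344  0.491  1.464  0.     1.185  1.961] open 0.00
```

Emit:
drive_tool(
  increments=[
    [0, 0.0012, 0.0009, 0, 0, 0, -1],
    [0, -0.0059, 0.009, -10, 0, 0, -1],
    [0, -0.0059, 0.009, -10, 0, 0, -1],
    [0, -0.0059, 0.009, -10, 0, 0, -1],
  ],
)

```text
time_s: 18.8
eef_pos: [0.6391, -0.08, 0.1199]
eef_rot: [-0.076, 0.704, -0.076, -0.702]
wrist_force: [2.3, 0.6, 1.5]
opening: 0.003
```

Run:
```python
from h import *
o,p,R=st()
c=snap("scene","pics/s7.png"); a=cv2.imread("pics/s7.png")[140:260,220:380]; cv2.imwrite("pics/s7c.png",cv2.resize(a,None,fx=5,fy=5,interpolation=cv2.INTER_CUBIC)[:600])
c=snap("top","pics/t7.png"); a=cv2.imread("pics/t7.png")[150:270,280:440]; cv2.imwrite("pics/t7c.png",cv2.resize(a,None,fx=5,fy=5,interpolation=cv2.INTER_CUBIC)[:600])
```

```text
t 18.80 p [ 0.6391 -0.08    0.1199] yaw_y -102.3 r 0.0625 phi 39.7 F [2.3 0.6 1.5] q [-3.090e-01  4.540e-01  1.518e+00  1.000e-03  1.168e+00  1.477e+00] open 0.00
```

View pics/s7c.png

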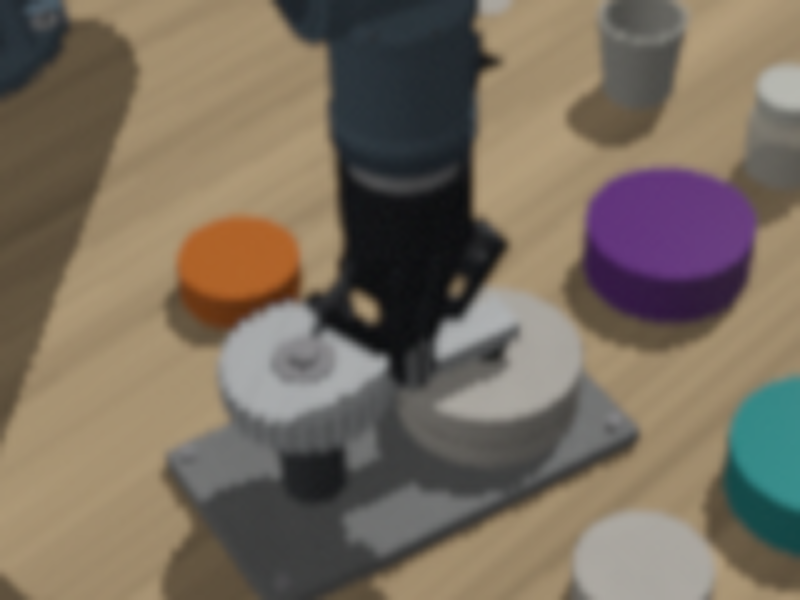

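View pics/t7c.png

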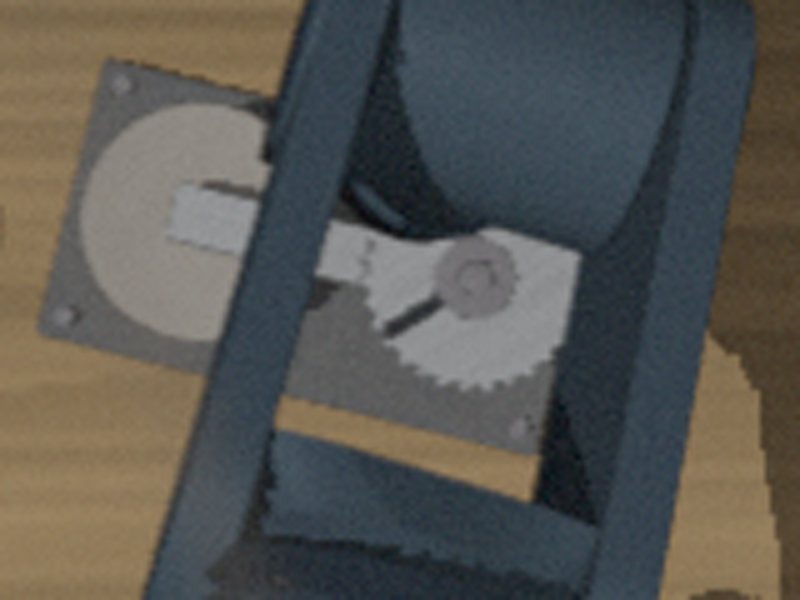

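Emit:
drive_tool(
  increments=[
    [0, -0.0055, 0.0093, -10, 0, 0, -1],
    [0, -0.0059, 0.009, -10, 0, 0, -1],
    [0, -0.0059, 0.009, -10, 0, 0, -1],
    [0, -0.0059, 0.009, -10, 0, 0, -1],
    [0, -0.0059, 0.009, -10, 0, 0, -1],
    [0, -0.0059, 0.009, -10, 0, 0, -1],
  ],
)

```text
time_s: 19.65
eef_pos: [0.5802, -0.0582, 0.1198]
eef_rot: [0.285, 0.647, 0.285, -0.647]
wrist_force: [0.6, 3.2, 3.2]
opening: -0.001
```

Emit:
drive_tool(
  increments=[
    [-0.0005, -0.0057, 0.0092, -10, 0, 0, -1],
    [0, -0.0059, 0.009, -10, 0, 0, -1],
    [0, -0.0059, 0.009, -10, 0, 0, -1],
    [0, -0.0059, 0.009, -10, 0, 0, -1],
    [0, -0.0059, 0.009, -10, 0, 0, -1],
    [0, -0.0059, 0.009, -10, 0, 0, -1],
  ],
)

```text
time_s: 20.4
eef_pos: [0.5311, -0.0981, 0.1195]
eef_rot: [0.569, 0.418, 0.571, -0.418]
wrist_force: [-1.4, 2.4, 2.1]
opening: 0.003
```

Run:
```python
from h import *
o,p,R=st()
```

```text
t 20.40 p [ 0.5311 -0.0981  0.1195] yaw_y 17.5 r 0.0637 phi 159.9 F [-1.4  2.4  2.1] q [-0.403  0.251  1.792  0.     1.101 -0.709] open 0.00
```

Emit:
drive_tool(
  increments=[
    [-0.0005, -0.0055, 0.0093, -10, 0, 0, -1],
    [0, -0.0059, 0.009, -10, 0, 0, -1],
    [0, -0.0059, 0.009, -10, 0, 0, -1],
    [0, -0.0059, 0.009, -10, 0, 0, -1],
    [0, -0.0059, 0.009, -10, 0, 0, -1],
    [0, -0.0059, 0.009, -10, 0, 0, -1],
  ],
)

```text
time_s: 21.15
eef_pos: [0.5412, -0.1605, 0.1199]
eef_rot: [0.701, 0.077, 0.704, -0.077]
wrist_force: [-4.3, -1.7, 3.2]
opening: -0.004
```

Emit:
drive_tool(
  increments=[
    [0, -0.0059, 0.009, -10, 0, 0, -1],
    [0, -0.0059, 0.009, -10, 0, 0, -1],
    [0, -0.0059, 0.009, -10, 0, 0, -1],
    [0, -0.0059, 0.009, -10, 0, 0, -1],
    [0, -0.0059, 0.009, -10, 0, 0, -1],
    [0, -0.0059, 0.009, -10, 0, 0, -1],
    [0, 0, 0, 0, 0, 0, -1],
  ],
)

```text
time_s: 22.02
eef_pos: [0.6013, -0.1829, 0.1206]
eef_rot: [0.648, -0.284, 0.648, 0.282]
wrist_force: [2.2, -6.3, 1.3]
opening: -0.003
```

Run:
```python
from h import *
o,p,R=st()
c=snap("top","pics/t8.png"); a=cv2.imread("pics/t8.png")[150:270,280:440]; cv2.imwrite("pics/t8c.png",cv2.resize(a,None,fx=5,fy=5,interpolation=cv2.INTER_CUBIC)[:600])
```

```text
t 22.02 p [ 0.6013 -0.1829  0.1206] yaw_y 137.2 r 0.0637 phi -80.7 F [ 2.2 -6.3  1.3] q [-4.830e-01  4.230e-01  1.560e+00 -2.000e-03  1.157e+00 -2.877e+00] open -0.00
```

View pics/t8c.png

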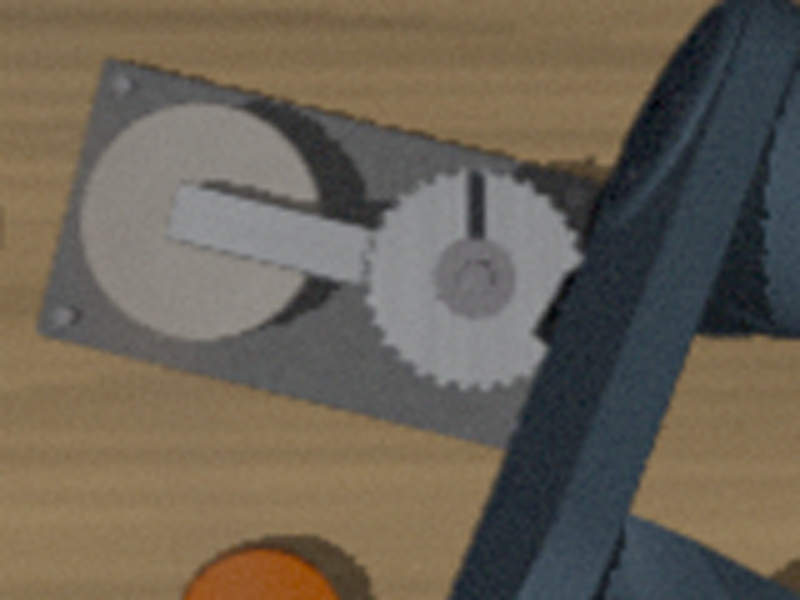

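Emit:
drive_tool(
  increments=[
    [0, -0.0118, -0.0092, 0, 0, 0, -1],
    [0, 0, 0, 10, 0, 0, -1],
    [0, 0, 0, 10, 0, 0, -1],
    [0, 0, 0, 10, 0, 0, -1],
    [0, 0, 0, 10, 0, 0, -1],
    [0, 0, 0, 10, 0, 0, -1],
    [0, 0, 0, 10, 0, 0, -1],
    [0, 0, 0, 10, 0, 0, -1],
    [0, 0, 0, 10, 0, 0, -1],
  ],
)

```text
time_s: 23.2
eef_pos: [0.6025, -0.196, 0.1197]
eef_rot: [0.677, 0.201, 0.679, -0.201]
wrist_force: [-0.4, 0.2, -0.9]
opening: 0.001
```

Emit:
drive_tool(
  increments=[
    [0, 0.0045, -0.004, 0, 0, 0, -1],
    [0, 0.003, -0.0027, 0, 0, 0, -1],
    [0, 0.0015, -0.0013, 0, 0, 0, -1],
    [0, 0, 0, 0, 0, 0, -1],
  ],
)

```text
time_s: 23.7
eef_pos: [0.6016, -0.184, 0.1205]
eef_rot: [0.679, 0.197, 0.679, -0.197]
wrist_force: [1.4, -3.1, -1.2]
opening: -0.001
```

Run:
```python
from h import *
o,p,R=st()
```

```text
t 23.70 p [ 0.6016 -0.184   0.1205] yaw_y 57.6 r 0.0649 phi -80.6 F [ 1.4 -3.1 -1.2] q [-0.485  0.425  1.558 -0.     1.158 -1.491] open -0.00
```

Emit:
drive_tool(
  increments=[
    [0, 0.0011, -0.001, 0, 0, 0, -1],
    [0, 0.008, 0.0075, -10, 0, 0, -1],
    [0, 0.008, 0.0075, -10, 0, 0, -1],
    [0, 0.008, 0.0075, -10, 0, 0, -1],
    [0, 0.008, 0.0075, -10, 0, 0, -1],
    [0, 0, 0, 0, 0, 0, -1],
  ],
)

```text
time_s: 24.45
eef_pos: [0.6395, -0.1607, 0.1207]
eef_rot: [0.706, -0.047, 0.705, 0.047]
wrist_force: [3.2, -2.6, 0.8]
opening: 0.003
```

Run:
```python
from h import *
o,p,R=st()
c=snap("top","pics/t9.png"); a=cv2.imread("pics/t9.png")[150:270,280:440]; cv2.imwrite("pics/t9c.png",cv2.resize(a,None,fx=5,fy=5,interpolation=cv2.INTER_CUBIC)[:600])
```

```text
t 24.45 p [ 0.6395 -0.1607  0.1207] yaw_y 97.6 r 0.0633 phi -40.0 F [ 3.2 -2.6  0.8] q [-4.260e-01  4.840e-01  1.473e+00  1.000e-03  1.184e+00 -2.129e+00] open 0.00
```

View pics/t9c.png

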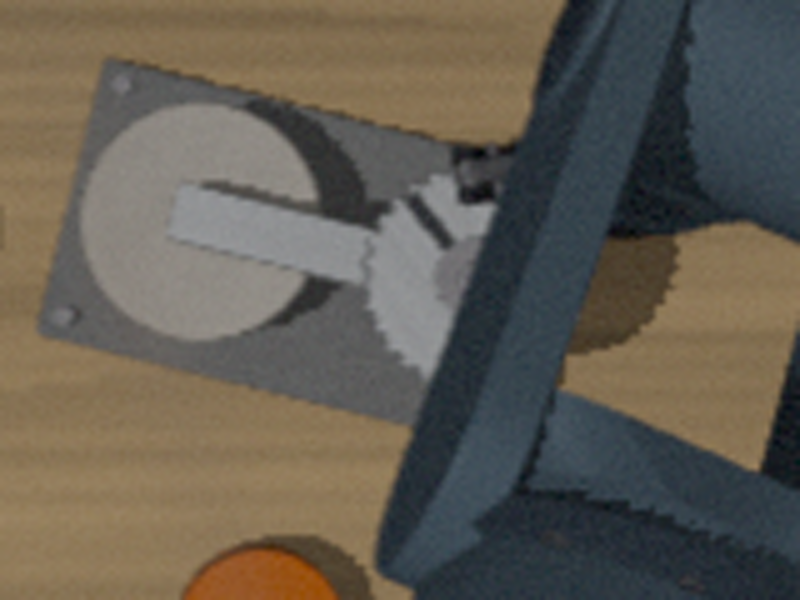

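Emit:
drive_tool(
  increments=[
    [0, 0.008, 0.0075, -10, 0, 0, -1],
    [0, 0.008, 0.0075, -10, 0, 0, -1],
    [0, 0.008, 0.0075, -10, 0, 0, -1],
    [0, 0.0072, 0.0068, -9, 0, 0, -1],
    [0, 0, 0, 0, 0, 0, -1],
  ],
)

```text
time_s: 25.12
eef_pos: [0.6538, -0.1212, 0.1206]
eef_rot: [0.65, -0.279, 0.65, 0.279]
wrist_force: [3.2, 1.8, 0.5]
opening: 0.004
```

Run:
```python
from h import *
o,p,R=st()
print("out", R.T@np.array([*(p[:2]-C)/np.linalg.norm(p[:2]-C)*.03,0]))
```

```text
t 25.12 p [ 0.6538 -0.1212  0.1206] yaw_y 136.4 r 0.0628 phi -1.1 F [3.2 1.8 0.5] q [-3.620e-01  4.950e-01  1.456e+00  1.000e-03  1.190e+00 -2.743e+00] open 0.00
out [ 1.94736226e-05 -2.21289149e-02  2.02561286e-02]
```

Emit:
drive_tool(
  increments=[
    [0, -0.0111, 0.0101, 0, 0, 0, -1],
    [0, -0.0111, 0.0101, 0, 0, 0, -1],
    [0, 0, 0, 0, 0, 0, -1],
  ],
)

```text
time_s: 25.5
eef_pos: [0.6832, -0.1228, 0.1196]
eef_rot: [0.65, -0.278, 0.65, 0.279]
wrist_force: [0.6, 0.3, -0.1]
opening: -0.001
```

Run:
```python
from h import *
o,p,R=st()
c=snap("top","pics/t10.png"); a=cv2.imread("pics/t10.png")[150:270,280:440]; cv2.imwrite("pics/t10c.png",cv2.resize(a,None,fx=5,fy=5,interpolation=cv2.INTER_CUBIC)[:600])
c=snap("scene","pics/s10.png"); a=cv2.imread("pics/s10.png")[140:260,220:380]; cv2.imwrite("pics/s10c.png",cv2.resize(a,None,fx=5,fy=5,interpolation=cv2.INTER_CUBIC)[:600])
print(R.T@(np.array([.660,-.029,.12])-p))
```

```text
t 25.50 p [ 0.6832 -0.1228  0.1196] yaw_y 136.4 r 0.0922 phi -1.7 F [ 0.6  0.3 -0.1] q [-0.348  0.556  1.368 -0.     1.22  -2.728] open -0.00
[-0.00027311  0.08147221  0.05185798]
```

View pics/t10c.png

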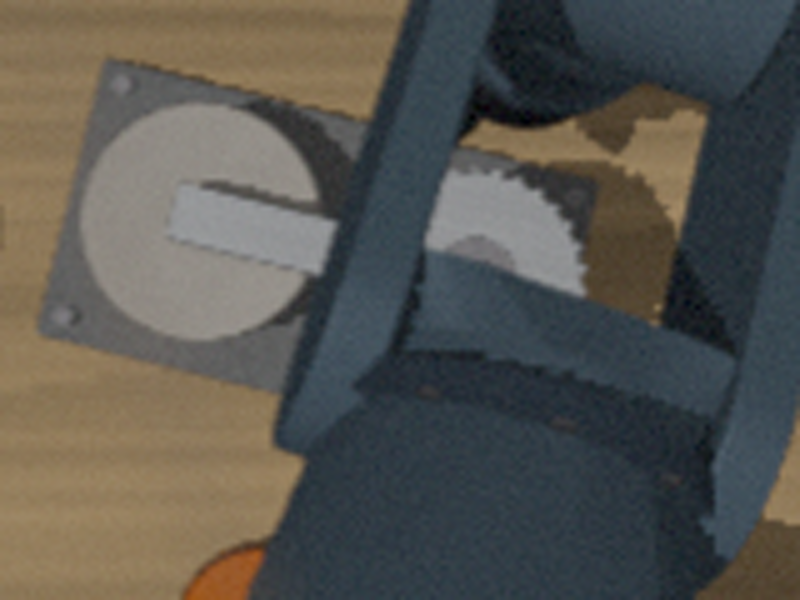

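View pics/s10c.png

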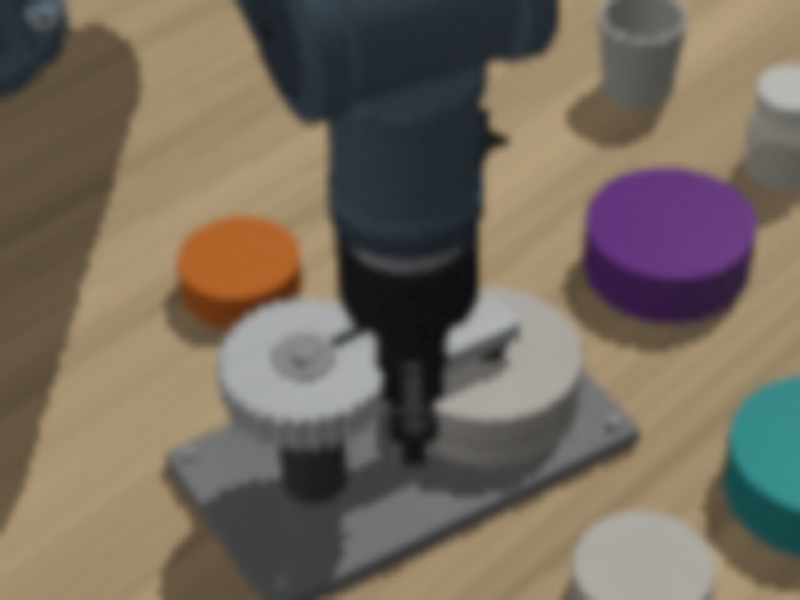

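Emit:
drive_tool(
  increments=[
    [0, 0.0272, 0.0173, 0, 0, 0, -1],
    [0, 0.0272, 0.0173, 0, 0, 0, -1],
    [0, 0.0271, 0.0173, 0, 0, 0, -1],
    [0.012, 0, 0, 0, 0, 0, -1],
    [0.012, 0, 0, 0, 0, 0, -1],
    [0.006, 0, 0, 0, 0, 0, -1],
    [0, 0, 0, 0, 0, 0, -1],
  ],
)

```text
time_s: 26.48
eef_pos: [0.6595, -0.0296, 0.0891]
eef_rot: [0.649, -0.279, 0.65, 0.28]
wrist_force: [0.5, -0.5, 1.1]
opening: 0.002
```

Run:
```python
from h import *
o,p,R=st()
# arc: command angle th about C at radius
c=snap("scene","pics/s11.png"); a=cv2.imread("pics/s11.png")[140:260,220:380]; cv2.imwrite("pics/s11c.png",cv2.resize(a,None,fx=5,fy=5,interpolation=cv2.INTER_CUBIC)[:600])
d=p[:2]-C; r=np.hypot(*d); f=np.degrees(np.arctan2(d[1],d[0])); print(r,f)
q=p.copy()
for k in range(1,19):
    n=np.array([*(C+r*np.array([np.cos(np.radians(f+5*k)),np.sin(np.radians(f+5*k))])),p[2]])
    print(k,(R.T@(n-q)).round(4)); q=n
```

```text
t 26.48 p [ 0.6595 -0.0296  0.0891] yaw_y 136.5 r 0.1134 phi 52.9 F [ 0.5 -0.5  1.1] q [-0.224  0.526  1.481 -0.     1.136 -2.607] open 0.00
0.1134099209280215 52.85452945030877
1 [ 0.      0.0098 -0.0015]
2 [ 0.      0.0096 -0.0024]
3 [ 0.      0.0094 -0.0032]
4 [ 0.      0.0091 -0.004 ]
5 [ 0.      0.0087 -0.0048]
6 [ 0.      0.0082 -0.0055]
7 [ 0.      0.0077 -0.0062]
8 [ 0.      0.0071 -0.0069]
9 [ 0.      0.0065 -0.0074]
10 [ 0.      0.0058 -0.008 ]
11 [ 0.      0.0051 -0.0085]
12 [ 0.      0.0044 -0.0089]
13 [ 0.      0.0036 -0.0092]
14 [ 0.      0.0028 -0.0095]
15 [ 0.      0.0019 -0.0097]
16 [ 0.      0.0011 -0.0098]
17 [ 0.      0.0002 -0.0099]
18 [ 0.     -0.0007 -0.0099]
```

View pics/s11c.png

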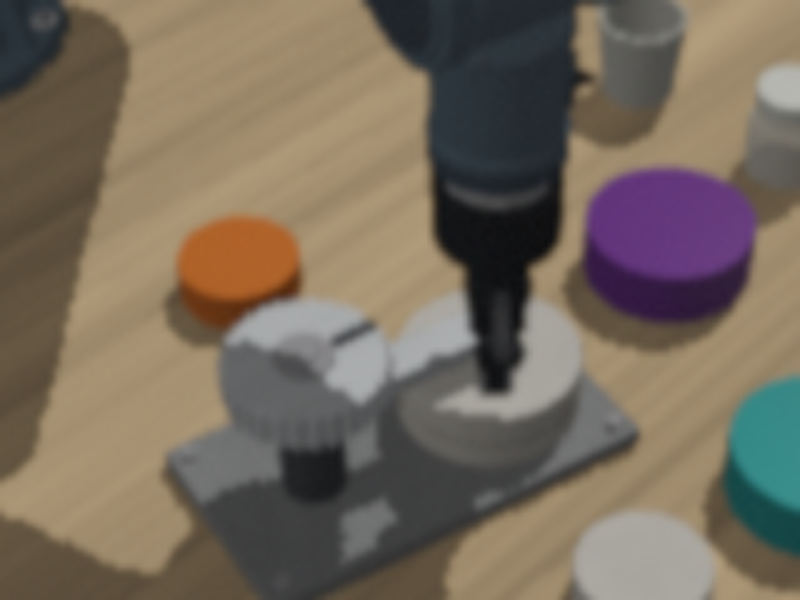

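Emit:
drive_tool(
  increments=[
    [0, 0.0098, -0.0015, 0, 0, 0, -1],
    [0, 0.0096, -0.0024, 0, 0, 0, -1],
    [0, 0.0094, -0.0032, 0, 0, 0, -1],
    [0, 0.0091, -0.004, 0, 0, 0, -1],
    [0, 0, 0, 0, 0, 0, -1],
  ],
)

```text
time_s: 27.15
eef_pos: [0.624, -0.0102, 0.0904]
eef_rot: [0.649, -0.28, 0.649, 0.28]
wrist_force: [0.5, 0.2, 0.1]
opening: 0.001
```

Emit:
drive_tool(
  increments=[
    [0, 0.0087, -0.0048, 0, 0, 0, -1],
    [0, 0.0082, -0.0055, 0, 0, 0, -1],
    [0, 0.0077, -0.0062, 0, 0, 0, -1],
    [0, 0.0071, -0.0069, 0, 0, 0, -1],
    [0, 0.0065, -0.0074, 0, 0, 0, -1],
  ],
)

```text
time_s: 27.78
eef_pos: [0.5752, -0.0069, 0.0903]
eef_rot: [0.649, -0.28, 0.649, 0.28]
wrist_force: [0.9, -0.3, -0.5]
opening: 0.0
```

Run:
```python
from h import *
o,p,R=st()
c=snap("scene","pics/s12.png"); a=cv2.imread("pics/s12.png")[140:260,220:380]; cv2.imwrite("pics/s12c.png",cv2.resize(a,None,fx=5,fy=5,interpolation=cv2.INTER_CUBIC)[:600])
```

```text
t 27.77 p [ 0.5752 -0.0069  0.0903] yaw_y 136.6 r 0.1142 phi 97.9 F [ 0.9 -0.3 -0.5] q [-0.218  0.362  1.717  0.     1.063 -2.603] open 0.00
```

View pics/s12c.png

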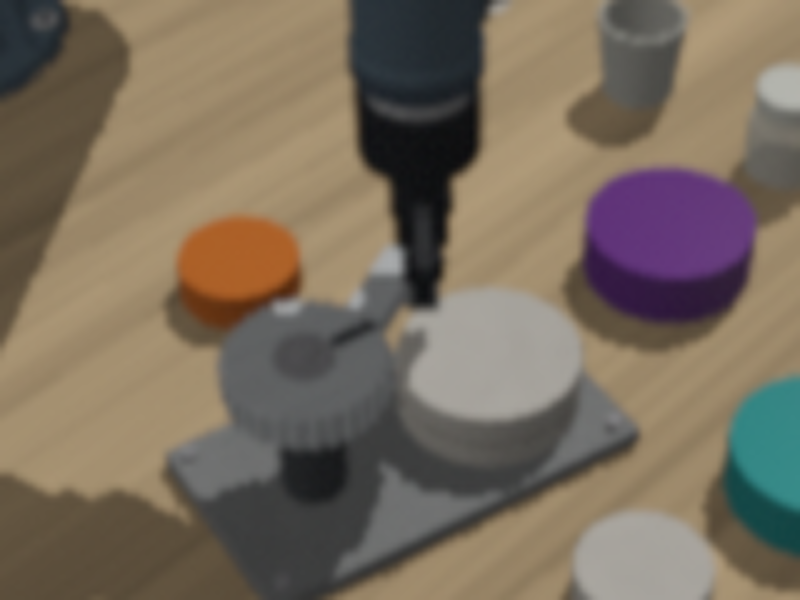

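Emit:
drive_tool(
  increments=[
    [0, 0.0058, -0.008, 0, 0, 0, -1],
    [0, 0.0051, -0.0085, 0, 0, 0, -1],
    [0, 0.0044, -0.0089, 0, 0, 0, -1],
    [0, 0.0036, -0.0092, 0, 0, 0, -1],
    [0, 0.0028, -0.0095, 0, 0, 0, -1],
    [0, 0, 0, 0, 0, 0, -1],
    [0, -0.0019, 0.0097, 0, 0, 0, -1],
    [0, -0.0028, 0.0095, 0, 0, 0, -1],
    [0, 0, 0, 0, 0, 0, -1],
  ],
)

```text
time_s: 28.95
eef_pos: [0.5475, -0.0128, 0.0903]
eef_rot: [0.649, -0.28, 0.649, 0.28]
wrist_force: [0.7, -0.5, -0.9]
opening: -0.0
```

Emit:
drive_tool(
  increments=[
    [-0.04, 0, 0, 0, 0, 0, -1],
    [-0.05, 0, 0, 0, 0, 0, -1],
    [-0.05, 0.03, 0.02, 0, 0, 0, -1],
    [-0.02, 0.04, 0.03, 0, 0, 0, -1],
    [0, 0.04, 0.04, 0, 0, 0, -1],
    [0, 0.04, 0.04, 0, 0, 0, -1],
    [0, 0, 0, 0, 0, 0, -1],
    [0, 0, 0, 0, 0, 0, -1],
  ],
)

```text
time_s: 29.95
eef_pos: [0.5266, 0.1841, 0.25]
eef_rot: [0.649, -0.28, 0.65, 0.28]
wrist_force: [0.7, -0.4, -0.4]
opening: 0.003
```

Run:
```python
from h import *
o,p,R=st()
c=snap("scene","pics/s13.png"); a=cv2.imread("pics/s13.png")[140:260,220:380]; cv2.imwrite("pics/s13c.png",cv2.resize(a,None,fx=5,fy=5,interpolation=cv2.INTER_CUBIC)[:600])
c=snap("top","pics/t13.png"); a=cv2.imread("pics/t13.png")[150:270,280:440]; cv2.imwrite("pics/t13c.png",cv2.resize(a,None,fx=5,fy=5,interpolation=cv2.INTER_CUBIC)[:600])
```

```text
t 29.95 p [0.5266 0.1841 0.25  ] yaw_y 136.7 r 0.3108 phi 102.0 F [ 0.7 -0.4 -0.4] q [ 1.240e-01  1.370e-01  1.642e+00 -1.000e-03  1.364e+00 -2.262e+00] open 0.00
```

View pics/s13c.png

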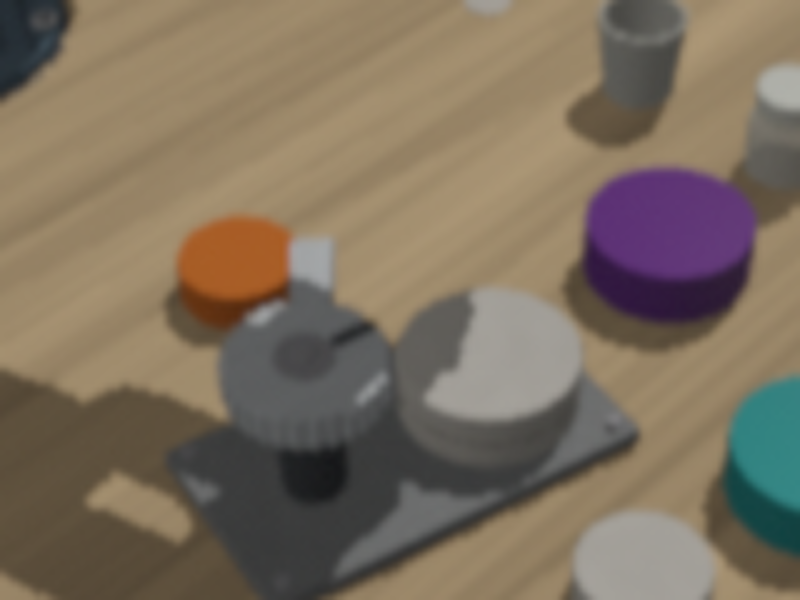

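View pics/t13c.png

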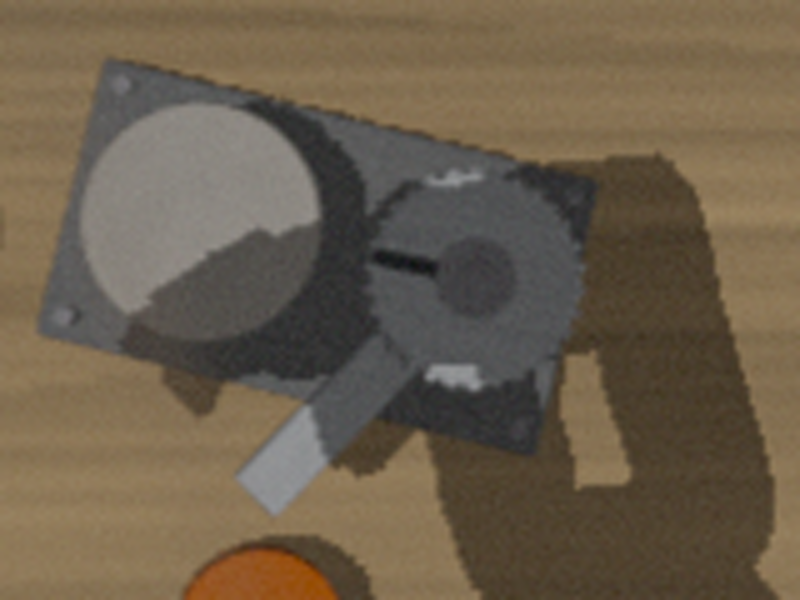

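View pics/t13.png

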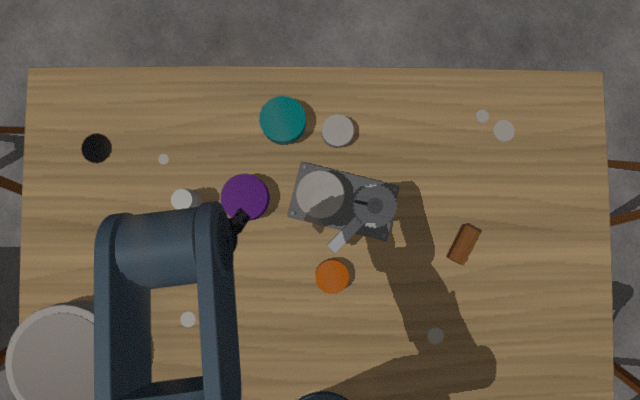

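Run:
```python
from h import *
st(); print(hand_in())
```

```text
t 30.05 p [0.5269 0.183  0.25  ] yaw_y 136.5 r 0.3097 phi 101.9 F [-0.1 -0.9  0.4] q [ 0.122  0.136  1.642 -0.     1.364 -2.261] open 0.00
the job is handed in; nothing more can be done
None
```

The job is done and handed in at 30 s. I rolled the nut's rim anticlockwise in three strokes with the closed fingertips. I then pushed the clamp bar round anticlockwise, backed off and lifted the hand clear.

**Nut and bar:** In the last top picture the rib is back over where the bar stood, at about 78° against 76° at the start. Adding up the strokes, that is about two turns (some 722°). The bar stands about 1.0 rad (59°) from its start.

**Mould and bystanders:** The mould, jar and block show no visible movement. In that picture the arm hides the cup, but it is standing in its place in the scene picture. I judged all four by eye and did not measure them again.

**Robot:** The wrist force was at noise level and nothing was touching the hand. The highest force I saw was about 9 N, on the rim.

**Disagreement:** The two cameras differed by about 6 mm on the nut's position. I used the top camera, and touching the rim agreed with it. No other checks failed or disagreed.

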